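# Focus and take the slide picture with the two-stage release key

### The arm

A 7-joint arm with a two-finger parallel gripper is mounted at the origin on the work surface. World frame = base frame: x ahead of the robot, y to its left, z up, the work surface at z = 0. Lengths are in m, angles in rad, forces in N, time in s.
With the tool pointing down it reaches from about 0.425 to 0.875 m from the base axis. Payload 4.7 kg.
Tool frame: the origin (TCP) lies midway between the tips of the shut fingers; the grasp point (between the pads) lies 19 mm behind it; z points along the fingers, y is the line along which they close (so a half turn about z gives the same grasp; the last joint's range is limited). The gripper opens to 87 mm and grips with 3 to 60 N. Pads are 19 mm wide; open, the fingers measure 117 mm over their backs; the gripper's body (75 mm by 190 mm) begins 51 mm behind the grasp point.
Start: joints at [-1.224, 0.321, -0.07, 1.45, 0.023, 1.371, -0.057], TCP at [0.212, 0.614, 0.223] pointing down, gripper open.
Joint ranges: [-2.86, 2.86], [-0.3, 2.09], [-1.38, 1.24], [0.06, 2.45], [-1.56, 4.7], [0.09, 2.05], [-2.69, 2.69]. Speed limits (rad/s): [2.57, 2.57, 3.14, 3.14, 3.14, 3.14, 3.14].

### API

Orientations are given as a rotation vector (axis times angle).
In Python, from bench import ctrl gives the robot as it stands.
- The arm moves only by the tool advance, called after ">>>" as name([rows], argument=value, ...), one row to a line, values as JSON. Schema: {"type":"object","properties":{"offsets":{"type":"array","items":{"type":"object","properties":{"x":{"type":"number"},"y":{"type":"number"},"z":{"type":"number"},"twist":{"type":"number"},"aperture":{"type":"number"}},"additionalProperties":false,"required":["aperture"]},"minItems":1,"maxItems":20},"grip_n":{"type":"number"},"only":{"type":"string"},"quiet":{"type":"boolean"},"lines":{"type":"string"}},"required":["offsets"],"additionalProperties":false}. offsets is a list of rows, 1 to 20 of them, each an object with the fields x, y, z (the shift in m), twist (a turn about the tool's z in rad), aperture (the opening from 0.0 (shut) to 1.0 (fully open)); a field left out counts as zero (the opening has to be given); each row is the pose to reach, as a shift and turn from the pose commanded when the call began, along the tool's axes at that moment; what a row does not reach only later rows make up. A row lasts 1/10 s, in which the tool goes at most 0.05 m and 0.15 rad, less where a joint would pass 70% of its speed; a pose out of reach is approached as far as the arm can. The fingers move at their own pace and stop on an object; grip_n is the grip in N (left out, the last holds). Time passes only in rows, so rows that do not move let the fingers close. The tool returns the time, the measured TCP pose, the force, the opening and the grip force at its end. only (a regular expression) keeps the lines of the reply that match it, lines (a string "A,B") keeps lines A to B, and quiet returns only ok. Input that does not fit is refused with a message, and nothing moves.
- ctrl.get_state(): the state, without advancing time (a new reading comes with each control period).
- ctrl.get_image(name): name is "side" or "top"; returns the picture (420x560x3 uint8, red, green, blue); there is no depth.
- ctrl.camera_model(name): a dict with "vertical_fov" (degrees; the focal length in pixels is half the picture's height over the tangent of half this angle, whatever the lens; pixels are square), "cx", "cy" (the principal point, pixels), "rvec" (rotation vector, rad) and "tvec" (3), from world to camera coordinates, as OpenCV has them. Camera axes: x right, y down, z forward; pixel columns grow to the right and rows downward; lengths in m; the calibration is good to about 2 mm. A picture is of the moment at which its call begins. camera_model takes no time and is no camera call.
- ctrl.close_job(): hands the job in; it is judged then, once.
The state is a dict: "time": time; "joint_positions": joint angles; "qd": joint speeds; "joint_torque": joint torques, N m; "position": TCP position; "tool_rot": TCP orientation; "ft_force": force on the tool from outside, world axes, zero at the start; "torque": the same for the moment, N m; "grip_width": opening from 0.0 (shut) to 1.0 (fully open); "grip_force": force on a finger pad.
Only numpy, scipy, OpenCV 4.12 (cv2) and the standard library are available. Lean on these libraries where they do the work, as an engineer would, in place of code of your own. Each camera call takes 0.05 s, during which the arm holds its last target. There are 200 camera calls.

### The job

Take a picture with the slide microscope's camera. On the desk pod with the large round key, half-press the key to its first stop and hold it there for a full second so that the camera focuses, then press it fully down, hold it there for a moment, and let it come all the way up again. Do not press the square key on the other pod, which switches the microscope lamp.

Things in the scene. Friction and masses are not known exactly. Their poses are not given: they have to be found in the camera images.
- release_top (a point): Centre of the top face of the round key, a flat black disc 44 mm across, in the middle of a white square flat-topped pod (96 x 96 mm, top 36 mm above the table) that stays put, turned up to 0.45 rad. A grey collar 56 mm across, 3 mm high, rings the key. This point moves with the key; key up, it is 60 mm above the table, 21 mm above the collar. z is up; press straight down.
- release_first (a joint): First stage of the round key, in m: 0 = up, 0.008 = at the first stop. Soft spring: 1.2 N to start, 3 N at the first stop. It stays at 0.008 while the second stage is pressed, and springs back when let go.
- release_second (a joint): Second stage of the round key, in m: 0 = not begun, 0.008 = fully down. Beyond the first stop the key is firm and does not move until the push passes 9 N; it then gives way against a spring and is fully down at 14 N, 16 mm below its raised height. It springs back when let go.
- lamp_key (a joint): Travel in m of the square lamp key, 42 mm wide, on the other pod (same white body, same black key material and height; either pod may stand left or right): 0 = up, 0.008 = down (1.5 N to start, 4 N down). Not to be pressed.

How it is judged:
On the way, in this order (a step that is already met when the one before it is completed fails the run):
1. the round key is held at its first stop, first stage at least 6 mm in and second stage less than 3 mm, for 0.8 s (value of joint release_first above 0.006 m and value of joint release_second below 0.003 m), for 0.8 s.
2. the round key is then pressed fully, second stage more than 6 mm in, for 0.1 s (value of joint each of release_first, release_second above 0.006 m), for 0.1 s.
At the end, for the whole second after the job is handed in: After the half-press and the full press, the round key is let go and fully up again (both stages within 2 mm), and the square key is up (within 2 mm) (value of joint each of release_first, release_second, lamp_key below 0.002 m); the robot touches nothing.
It fails at once if the square lamp key is pressed by more than 3 mm (value of joint lamp_key above 0.003 m).
It also fails if it takes over 32 s, if anything falls off the work surface, if the arm or the gripper's body presses on something with over 40 N, if the wrist force passes 120 N, or if a joint passes its speed limit or range.

## Working session

There is one attempt and no reset: what is moved stays moved. The work goes in short steps, Python scripts to look and compute and a tool call to move; the robot and the scene stay as the last step left them, time stands still between calls to the robot, and variables do not carry over. Pictures are saved under pics/ and viewed, at most 10 in all, crops included, and the job is handed in when it is done.

```bash
ls; mkdir -p pics
```

Run:
```python
from bench import ctrl
import cv2,numpy as np
a=ctrl.get_image("side");b=ctrl.get_image("top")
cv2.imwrite("pics/side0.png",a[:,:,::-1]);cv2.imwrite("pics/top0.png",b[:,:,::-1])
for n in("side","top"):print(ctrl.camera_model(n))
s=ctrl.get_state();print(s)
```

```text
bench.py
pics
{'vertical_fov': 42.2223623763788, 'cx': 286.40150252693013, 'cy': 204.9835454134195, 'rvec': array([ 2.13791141, -0.8999218 ,  0.40174727]), 'tvec': array([-0.36747071,  0.30093305,  0.7668154 ])}
{'vertical_fov': 46.944175224418245, 'cx': 285.84430871136965, 'cy': 211.1653827105177, 'rvec': array([ 1.95862352, -2.27345076,  0.23425307]), 'tvec': array([0.09254666, 0.52386046, 0.76580081])}
{'time': 0.1, 'joint_positions': array([-1.22387158,  0.32177453, -0.07007854,  1.45151765,  0.02260181,
        1.37081074, -0.05689222]), 'qd': array([-1.87056351e-03, -1.94009722e-03, -3.06955144e-03, -2.12261060e-03,
        2.20973849e-03, -7.10906900e-05,  2.33537177e-03]), 'joint_torque': array([-6.09001581e-04, -4.92570555e+01, -4.05926825e-01, -3.13399923e+01,
       -6.41357177e-02,  3.95610777e-02,  9.36093988e-05]), 'position': array([0.21225587, 0.61385515, 0.22157193]), 'tool_rot': array([-5.20312974e-01, -3.09801100e+00,  2.69049920e-03]), 'ft_force': array([-0.08511448, -1.11449315,  0.18199537]), 'torque': array([ 0.05649734,  0.00435265, -0.00495931]), 'grip_force': 0.0, 'grip_width': 0.9990359219395015}
```

View pics/side0.png

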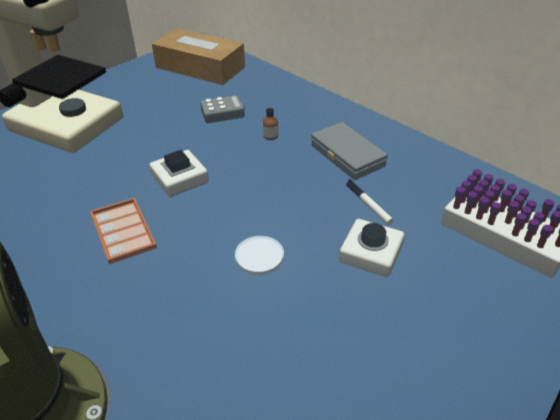

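View pics/top0.png

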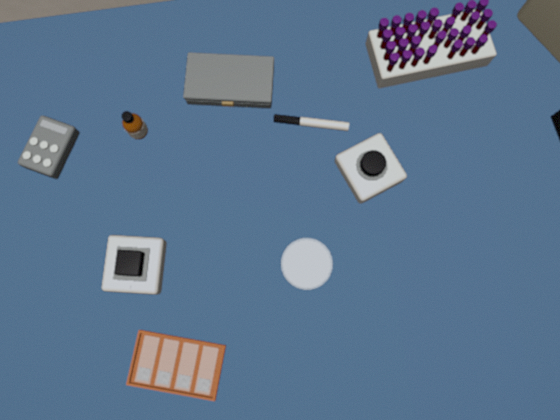

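The side picture shows the round-key pod near (373,236) and the square-key pod near (177,160). In the top picture they are at (373,162) and (129,262).

Create h.py:
```python
from bench import ctrl
import cv2,numpy as np
def cam(n):
    m=ctrl.camera_model(n);f=210/np.tan(np.radians(m["vertical_fov"]/2))
    R=cv2.Rodrigues(m["rvec"])[0];t=np.array(m["tvec"])
    return np.array([[f,0,m["cx"]],[0,f,m["cy"]],[0,0,1]]),R,t
def onplane(n,uv,z):
    K,R,t=cam(n);c=-R.T@t;d=R.T@np.linalg.solve(K,[*uv,1]);return c+d*(z-c[2])/d[2]
def tri(us,ut):
    P=[K@np.c_[R,t] for K,R,t in(cam("side"),cam("top"))]
    X=cv2.triangulatePoints(*P,np.float64(us).reshape(2,1),np.float64(ut).reshape(2,1))[:,0];return X[:3]/X[3]
def blob(img,seed,r,mask):
    n,l,s,c=cv2.connectedComponentsWithStats(mask.astype(np.uint8));u,v=seed;k=l[v,u];return s[k],c[k],(l==k)
```

Run:
```python
from h import *
import cv2
S=cv2.imread("pics/side0.png");T=cv2.imread("pics/top0.png")
for n,I,k in(("side",S,(373,236)),("top",T,(373,162))):
    m=I.max(2)<45
    s,c,b=blob(I,k,0,m);print(n,s,c)
    g=I[k[1]-40:k[1]+40,k[0]-40:k[0]+40]
    cv2.imwrite(f"pics/c_{n}.png",np.clip(cv2.resize(g,(400,400),interpolation=cv2.INTER_CUBIC).astype(float)*2,0,255))
    K,R,t=cam(n);print("cam",-R.T@t,"plane60",onplane(n,c,.06))
a=cv2.imread("pics/c_side.png");b=cv2.imread("pics/c_top.png");cv2.imwrite("pics/crop.png",np.hstack([a,b]))
# pod white mask
for n,I,k in(("side",S,(373,236)),("top",T,(373,162))):
    m=I.min(2)>140
    N,l,s,c=cv2.connectedComponentsWithStats(m.astype(np.uint8))
    for i in range(1,N):
        if abs(c[i]-k).max()<25 and s[i][4]>200:
            cn=cv2.findContours((l==i).astype(np.uint8),0,2)[0][0];print(n,s[i],c[i],cv2.approxPolyDP(cv2.convexHull(cn),4,True)[:,0].tolist())
print(tri((373,231),(373,162)))
```

```text
side [     0      0    560    420 225271] [289.81191543 206.56777393]
cam [-0.01097909 -0.53279445  0.72774365] plane60 [0.53505105 0.0012446  0.06      ]
top [     0      0    560    420 234127] [279.38474418 209.79006266]
cam [0.36791543 0.03993005 0.85585593] plane60 [0.53440365 0.02461782 0.06      ]
side [ 340  218   64   49 1337] [372.19446522 244.43979058] [[356, 219], [403, 232], [389, 266], [340, 250]]
top [ 336  133   71   67 2048] [370.53076172 166.68261719] [[380, 133], [406, 176], [361, 199], [336, 156]]
[ 0.59494296 -0.14766821  0.05508687][ WARN:0@0.061] global loadsave.cpp:1063 imwrite_ Unsupported depth image for selected encoder is fallbacked to CV_8U.
```

View pics/crop.png

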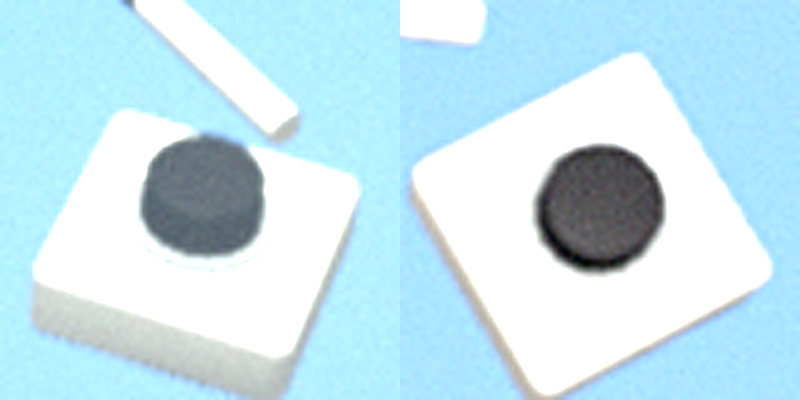

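The crop shows the round key's top face centred near (373.5,230.5) in the side view and (373.1,162.1) in the top view. I'll measure it by mask and check it against the pod.

Run:
```python
from h import *
from scipy.spatial.transform import Rotation as Ro
S=cv2.imread("pics/side0.png");T=cv2.imread("pics/top0.png")
est={"side":(373.5,230.5),"top":(373.1,162.1)}
for n,I,k in(("side",S,(373,236)),("top",T,(373,162))):
    m=(I.max(2)<70)&(I.max(2).astype(int)-I.min(2)<25)
    s,c,b=blob(I,k,0,m)
    cn=cv2.findContours(b.astype(np.uint8),0,2)[0][0][:,0]
    print(n,s,c,"est",onplane(n,est[n],.06))
    # rim points cast at z=.06, upper (far) half
    q=np.array([onplane(n,p,.06)[:2] for p in cn.astype(float)]);(x,y),r=cv2.minEnclosingCircle(q.astype(np.float32));print("circ",x,y,r)
print(tri(est["side"],est["top"]))
for n,cs in(("top",[[380,133],[406,176],[361,199],[336,156]]),("side",[[356,219],[403,232],[389,266],[340,250]])):
    p=np.array([onplane(n,c,.036) for c in cs]);print(n,p.mean(0),np.linalg.norm(p-np.roll(p,1,0),axis=1))
print("lamp",tri((177,158),(129,262)))
s=ctrl.get_state();print(Ro.from_rotvec(s["tool_rot"]).as_matrix().round(3))
```

```text
side [362 224  23  23 438] [373.17123288 235.03424658] est [ 0.59210182 -0.15031144  0.06      ]
circ 0.5835341215133667 -0.15703603625297546 0.028827831149101257
top [360 151  26  25 499] [372.51503006 163.22044088] est [ 0.59340076 -0.14669293  0.06      ]
circ 0.5921633243560791 -0.14460231363773346 0.023063648492097855
[ 0.59499481 -0.14796948  0.05621851]
top [ 0.59421872 -0.14696931  0.036     ] [0.09067116 0.0904946  0.09054646 0.08875704]
side [ 0.58972381 -0.15147526  0.036     ] [0.08860225 0.08995837 0.09181357 0.08984924]
lamp [0.48509052 0.28320855 0.0551603 ]
[[-0.945  0.327 -0.   ]
 [ 0.327  0.945 -0.002]
 [-0.    -0.002 -1.   ]]
```

Both views agree: the key is at about (0.593, -0.148, 0.057), and the pod sides come out near 90 mm. The other pod is at (0.485, 0.283), well clear of the path. I'll shut the fingers and carry the tool across high up.

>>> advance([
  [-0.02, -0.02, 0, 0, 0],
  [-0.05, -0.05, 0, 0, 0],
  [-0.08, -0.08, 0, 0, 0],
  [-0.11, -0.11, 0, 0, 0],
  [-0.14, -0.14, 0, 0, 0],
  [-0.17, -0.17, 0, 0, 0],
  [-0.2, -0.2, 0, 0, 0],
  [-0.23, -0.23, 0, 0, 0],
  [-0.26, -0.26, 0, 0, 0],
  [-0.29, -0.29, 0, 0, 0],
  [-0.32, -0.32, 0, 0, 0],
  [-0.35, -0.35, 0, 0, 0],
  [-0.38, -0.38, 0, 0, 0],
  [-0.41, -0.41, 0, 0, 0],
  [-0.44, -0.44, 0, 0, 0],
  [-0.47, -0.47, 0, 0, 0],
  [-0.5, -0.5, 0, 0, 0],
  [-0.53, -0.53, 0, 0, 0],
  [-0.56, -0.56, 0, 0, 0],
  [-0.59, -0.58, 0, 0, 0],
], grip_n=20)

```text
refused: offsets[0]: [-0.02, -0.02, 0, 0, 0] is not of type 'object' (schema: type "object"). Nothing was moved.
```

Nothing moved. I misread the format; it is a list of objects with named fields. Resending.

>>> advance([
  {"x":-0.02, "y":-0.02, "aperture":0},
  {"x":-0.05, "y":-0.05, "aperture":0},
  {"x":-0.08, "y":-0.08, "aperture":0},
  {"x":-0.11, "y":-0.11, "aperture":0},
  {"x":-0.14, "y":-0.14, "aperture":0},
  {"x":-0.17, "y":-0.17, "aperture":0},
  {"x":-0.2, "y":-0.2, "aperture":0},
  {"x":-0.23, "y":-0.23, "aperture":0},
  {"x":-0.26, "y":-0.26, "aperture":0},
  {"x":-0.29, "y":-0.29, "aperture":0},
  {"x":-0.32, "y":-0.32, "aperture":0},
  {"x":-0.35, "y":-0.35, "aperture":0},
  {"x":-0.38, "y":-0.38, "aperture":0},
  {"x":-0.41, "y":-0.41, "aperture":0},
  {"x":-0.44, "y":-0.44, "aperture":0},
  {"x":-0.47, "y":-0.47, "aperture":0},
  {"x":-0.5, "y":-0.5, "aperture":0},
  {"x":-0.53, "y":-0.53, "aperture":0},
  {"x":-0.56, "y":-0.56, "aperture":0},
  {"x":-0.59, "y":-0.58, "aperture":0},
], grip_n=20)

```text
time: 2.1
position: [0.5804, -0.1296, 0.2225]
tool_rot: [-0.524, -3.097, 0.001]
ft_force: [-0.6, -0.4, -0.1]
grip_width: 0.004
grip_force: 0.0
```

Run:
```python
from h import *
from scipy.spatial.transform import Rotation as Ro
s=ctrl.get_state();M=Ro.from_rotvec(s["tool_rot"]).as_matrix();print(M.round(3),s["ft_force"],s["position"],s["grip_width"])
print(M.T@(np.array([.593,-.148,.09])-s["position"]))
```

```text
[[-0.944  0.329 -0.   ]
 [ 0.329  0.944 -0.001]
 [ 0.    -0.001 -1.   ]] [-0.63984069 -0.38449644 -0.14266599] [ 0.58039622 -0.12959674  0.22249385] 0.004478029909874456
[-0.01796515 -0.01315577  0.13250032]
```

Next I'll go down to 90 mm above the table and look again.

>>> advance([
  {"x":-0.01, "y":-0.007, "z":0.03, "aperture":0},
  {"x":-0.018, "y":-0.013, "z":0.06, "aperture":0},
  {"x":-0.018, "y":-0.013, "z":0.09, "aperture":0},
  {"x":-0.018, "y":-0.013, "z":0.12, "aperture":0},
  {"x":-0.018, "y":-0.013, "z":0.132, "aperture":0},
  {"x":-0.018, "y":-0.013, "z":0.132, "aperture":0},
  {"x":-0.018, "y":-0.013, "z":0.132, "aperture":0},
])

```text
time: 2.8
position: [0.594, -0.1449, 0.0916]
tool_rot: [0.52, 3.097, -0.0]
ft_force: [0.0, -0.6, 0.4]
grip_width: 0.009
grip_force: 0.0
```

Run:
```python
from h import *
s=ctrl.get_state();print(s["ft_force"],s["position"])
a=ctrl.get_image("side");b=ctrl.get_image("top")
C=[]
for n,I in(("side",a),("top",b)):
    K,R,t=cam(n);p=K@(R@s["position"]+t);p=p[:2]/p[2];q=K@(R@np.array([.593,-.148,.06])+t);print(n,"tcp",p,"key",q[:2]/q[2])
    C.append(cv2.resize(I[170:270,320:420] if n=="side" else I[110:210,320:420],(400,400),interpolation=cv2.INTER_CUBIC))
cv2.imwrite("pics/near.png",np.clip(np.hstack(C)[:,:,::-1]*1.5,0,255).astype(np.uint8))
```

```text
[ 0.0390401  -0.6478449   0.35977192] [ 0.59399397 -0.14488696  0.09161987]
side tcp [373.47091987 215.32093343] key [372.77231873 229.62258397]
top tcp [375.37154848 156.14084472] key [373.89153512 162.21359848]
```

View pics/near.png

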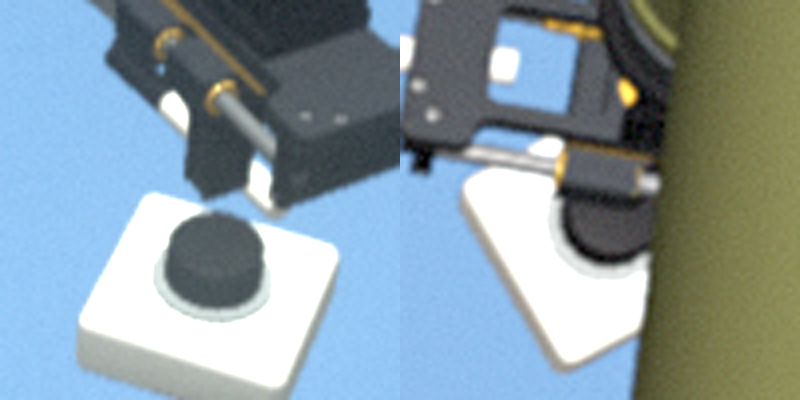

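The closed fingertips sit at about pixel (372,220) in the side view, right above the key's centre. I'll go down to touch it.

>>> advance([
  {"y":-0.002, "z":0.012, "aperture":0},
  {"y":-0.002, "z":0.022, "aperture":0},
  {"y":-0.002, "z":0.026, "aperture":0},
  {"y":-0.002, "z":0.028, "aperture":0},
  {"y":-0.002, "z":0.028, "aperture":0},
])

```text
time: 3.4
position: [0.5924, -0.1466, 0.0621]
tool_rot: [-0.52, -3.097, 0.0]
ft_force: [-0.3, -0.8, -0.4]
grip_width: 0.008
grip_force: 0.0
```

>>> advance([
  {"z":0.002, "aperture":0},
  {"z":0.002, "aperture":0},
])

```text
time: 3.6
position: [0.5929, -0.1467, 0.0607]
tool_rot: [0.52, 3.098, 0.0]
ft_force: [0.4, 0.8, 0.3]
grip_width: 0.001
grip_force: 0.0
```

>>> advance([
  {"z":0.002, "aperture":0},
  {"z":0.002, "aperture":0},
])

```text
time: 3.8
position: [0.5929, -0.1467, 0.0587]
tool_rot: [0.52, 3.098, 0.0]
ft_force: [0.1, -0.4, 1.9]
grip_width: 0.004
grip_force: 0.7
```

```bash
python3 -c "
from bench import ctrl
print(ctrl.get_state()['position'])"
```

```text
[ 0.59292481 -0.14668647  0.05872399]
```

Contact came at about 60 mm (1.9 N). I'll continue to the first stop, watching the force.

>>> advance([
  {"z":0.002, "aperture":0},
  {"z":0.004, "aperture":0},
  {"z":0.005, "aperture":0},
  {"z":0.005, "aperture":0},
], only="time|pos|ft")

```text
time: 4.2
position: [0.5929, -0.1467, 0.0536]
ft_force: [0.8, 0.3, 2.6]
```

>>> advance([
  {"z":0.001, "aperture":0},
  {"z":0.0015, "aperture":0},
  {"z":0.0015, "aperture":0},
], only="time|pos|ft")

```text
time: 4.5
position: [0.593, -0.1467, 0.0525]
ft_force: [0.4, -0.2, 4.8]
```

The force has risen to 4.8 N, above 3 N and below 9 N, so the key is at its first stop. I'll hold there for 1.2 s.

>>> advance([
  {"z":0.0003, "aperture":0},
  {"z":0.0003, "aperture":0},
  {"z":0.0003, "aperture":0},
  {"z":0.0003, "aperture":0},
  {"z":0.0003, "aperture":0},
  {"z":0.0003, "aperture":0},
  {"z":0.0003, "aperture":0},
  {"z":0.0003, "aperture":0},
  {"z":0.0003, "aperture":0},
  {"z":0.0003, "aperture":0},
  {"z":0.0003, "aperture":0},
  {"z":0.0003, "aperture":0},
], only="time|pos|ft")

```text
time: 5.7
position: [0.593, -0.1467, 0.0524]
ft_force: [-0.7, 0.2, 6.3]
```

Held at 6.3 N without moving on. Next is the full press.

>>> advance([
  {"z":0.002, "aperture":0},
  {"z":0.004, "aperture":0},
  {"z":0.006, "aperture":0},
  {"z":0.008, "aperture":0},
  {"z":0.008, "aperture":0},
  {"z":0.008, "aperture":0},
], only="time|pos|ft")

```text
time: 6.3
position: [0.5931, -0.1467, 0.0454]
ft_force: [-3.5, 2.1, 12.5]
```

>>> advance([
  {"z":0.001, "aperture":0},
  {"z":0.002, "aperture":0},
  {"z":0.002, "aperture":0},
  {"z":0.002, "aperture":0},
], only="time|pos|ft")

```text
time: 6.7
position: [0.5933, -0.1467, 0.0442]
ft_force: [-5.1, 1.1, 16.3]
```

The key is fully down: 16.3 N, 8.2 mm below the first stop. I'll hold briefly, then lift straight up.

>>> advance([
  {"aperture":0},
  {"aperture":0},
  {"aperture":0},
  {"z":-0.005, "aperture":0},
  {"z":-0.01, "aperture":0},
  {"z":-0.02, "aperture":0},
  {"z":-0.04, "aperture":0},
  {"z":-0.07, "aperture":0},
  {"z":-0.1, "aperture":0},
  {"z":-0.12, "aperture":0},
  {"z":-0.12, "aperture":0},
  {"z":-0.12, "aperture":0},
  {"z":-0.12, "aperture":0},
], only="time|pos|ft")

```text
time: 8.0
position: [0.5915, -0.1462, 0.16]
ft_force: [0.3, 0.6, -0.4]
```

Run:
```python
from h import *
a=ctrl.get_image("side");cv2.imwrite("pics/end.png",np.clip(cv2.resize(a[190:290,320:420],(400,400))[:,:,::-1]*1.5,0,255).astype(np.uint8))
```

```text
(no output)
```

View pics/end.png

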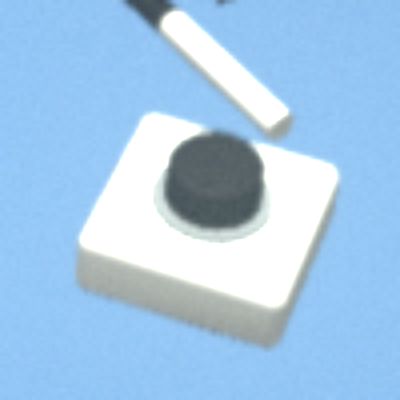

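The picture shows the round key fully up again, with its top near pixel (374,231) as at the start, and the gripper clear of it.

```bash
python3 -c "
from bench import ctrl
print(ctrl.close_job())"
```

```text
the job is handed in; nothing more can be done
None
```

I held the round key at its first stop for over a second, pressed it fully down and let it come all the way up; the arm never went near the square lamp key, and I handed the job in at about 8 s (no verdict came back).

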